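# Screw the wheel-hub bearing retainer home with a two-pin spanner

## Robot

A 6-joint arm with a two-finger parallel gripper is mounted at the origin on the work surface. World frame = base frame: x ahead of the robot, y to its left, z up, the work surface at z = 0. Lengths are in m, angles in rad, forces in N, time in s.
With the tool pointing down it reaches from about 0.225 to 0.875 m from the base axis. Payload 3.4 kg.
Tool frame: the origin (TCP) lies midway between the tips of the shut fingers; the grasp point (between the pads) lies 19 mm behind it (manip.tcp_to_grasp is the distance from the TCP to the grasp point, in m); x points along the fingers, y is the direction in which the jaws open and shut, and the axes are right-handed (so a half turn about x gives the same grasp; the last joint's range is limited). The gripper opens to 85 mm and grips with 20 to 120 N. Pads are 22 mm wide; open, the fingers measure 114 mm over their backs; the gripper's body (76 mm by 85 mm) begins 54 mm behind the grasp point. The pads swing forward as they close: fully open they stand 13 mm farther back than shut.
Start: joints at [-1.261, 0.276, 1.505, -0, 1.361, -0.121], TCP at [0.24, -0.522, 0.231] pointing down, gripper open.
Joint ranges: [-2.89, 2.89], [-0.75, 2.08], [0.22, 2.7], [-1.18, 4.32], [0.11, 2.71], [-2.7, 2.7]. Speed limits (rad/s): [2.57, 2.57, 3.14, 3.14, 3.14, 3.14].

## Interface

Orientations are given as a unit quaternion [w, x, y, z].
In Python, from rig import readout, eyes, job, manip gives the robot as it stands. The module is installed in compiled form; this text tells all that it offers.
- The arm moves only by the tool carry_out, never from a script. Its argument "deltas" is one flat list of numbers, 7 for each row, row after row: the shift along the tool's x, y, z scaled (see below), then the turn, a rotation vector about the tool's x, y, z scaled (see below), then the opening, from -1 (shut) to 1 (fully open). In form: [dx, dy, dz, ax, ay, az, grip, dx, dy, dz, ax, ay, az, grip, ...]. A call has 1 to 10 rows; each row shifts and turns the commanded pose from where the row before left it, along the tool's axes as they then stand; what a row does not reach is not made up. The controller multiplies each number of a shift by 60 mm and each number of a turn by 4 degrees. A row lasts 1/8 s, in which the tool goes at most 62.5 mm and 10.7 degrees, less where a joint would pass 70% of its speed; a pose out of reach is approached as far as the arm can. A call with a number of a shift or a turn outside -1 to 1 is refused whole. A call with a gripper value outside its range is refused whole. The fingers move at their own pace and stop on an object; "newtons" is the grip in N (left out, the last holds). Time passes only in rows, so rows that do not move let the fingers close. It gives the time, the measured TCP pose, the force and the opening at its end, in the units of the state.
- readout.get_state(): the state, without advancing time (a new reading comes with each control period).
- eyes.get_image(name): name is "scene" or "top" or "wrist"; returns a dict with "color" (384x512x3 uint8, red, green, blue), "z_map" (384x512 float32, m along the optical axis (not along the pixel's ray), 0 where there is no reading), "mtx" (3x3 intrinsics, pixels), "origin" and "orientation" of the camera in the world. Camera axes: x right, y down, z forward; pixel columns grow to the right and rows downward; lengths in m; the calibration is good to about 2 mm. A picture is of the moment at which its call begins.
- job.sign_off(): hands the job in, once; it reports no verdict.
The state is a dict: "clock": time; "qpos": joint angles; "qd": joint speeds; "effort": joint torques, N m; "position": TCP position; "ee_rot": TCP orientation; "contact_force": force on the tool from outside, world axes, zero at the start; "moment": the same for the moment, N m; "width": finger opening in m.
Only numpy, scipy, OpenCV 4.12 (cv2) and the standard library are available. Lean on these libraries where they do the work, as an engineer would, in place of code of your own. Each camera call takes 0.05 s, during which the arm holds its last target.

## Task

Take the two-pin spanner off its wooden rest, set both of its pins fully into holes of the brass bearing retainer in the clamped wheel hub before turning it, and screw the retainer clockwise until it stops hard, without forcing it. Then lift the spanner off and lay it gently back astride its wooden rest, leaving the other parts on the bench alone.

Things in the scene. Friction and masses are not known exactly. Their poses are not given: they have to be found in the camera images.
- hub: Aluminium motorcycle wheel hub, axis upright, clamped on a round steel plate (176 mm across). Fixed. Origin: centre of the plate's underside, on the bench; z up along the hub axis. Flanges 136 mm (low) and 120 mm across (75 to 85 mm up); at the top a 77 mm round rim, 98 mm up, holds the brass retainer. Its x and y say nothing about where the retainer's holes stand.
- hub_face (a point): Point on the hub axis in the plane of the retainer's top face, 100 mm above the bench. z up. Retainer: flat brass ring 62 mm across, 27 mm bore, 9 mm thick, with 4 equal through holes, 7 mm wide, every 90 degrees at 21 mm from the axis. The bearing lies just under it. The angle of the holes differs every time and is not measured: look or feel for it.
- retainer (a joint): Turn of the retainer about the hub axis, rad; grows clockwise seen from above (tightening). 0 to 0.35 at the start; fully home on its stop at 1.3. Stiff thread: takes about 0.45 N m, stays where left, does not sink; pins sliding on it under a light push do not turn it. At the stop the load climbs about 1.4 N m per 0.1 rad; over 1.5 N m is forcing it. Says nothing about the holes' angle.
- spanner: Two-pin steel spanner, 0.30 to 0.42 kg. Origin: midway between the pins on the underside of the crosshead; z up, pins point to -z. Crosshead 24 (x) by 62 (y) by 10 mm; on it a square drive boss, 24 by 24 mm, from z = 10 to 46 mm, the place to grip; flat handle 16 to 20 mm wide, 8 mm thick, to x = -128 mm, blue sleeve. Starts lying level on the rest. Centre of mass about x = -20 mm.
- pin_a (a point): Tip of the pin on the spanner's +y side: (0, 21, -7) mm from the spanner's origin. Both pins are 5 mm thick, 7 mm long, with round ends. When they are fully in, the crosshead lies flat on the retainer and the tips are 7 mm below hub_face.
- pin_b (a point): Tip of the other pin, (0, -21, -7) mm from the spanner's origin. A half turn of the spanner fits the retainer just as well.
- rest: Fixed wooden tool rest: board 185 by 70 by 12 mm with an upright batten on it, 26 mm wide (y), 165 mm long (x = -142 to +23 mm), top at 35 mm. The spanner lies along the batten, crosshead and handle on its top, a pin hanging down on either side. Origin on the bench under the crosshead's place; handle goes to -x.
- rest_top (a point): Point on the batten's top where the spanner's origin belongs, 35 mm above the bench. z up, x along the batten away from the handle end.
- sprocket: Steel chain sprocket 126 mm across, 6 mm thick, lying flat; leave alone. Origin: centre of its underside.
- old_bearing: Worn wheel bearing, 60 mm across, 16 mm high, lying flat near the hub; leave alone. Origin: centre of its underside.
- old_retainer: A spare brass retainer like the one in the hub, 62 mm across, 9 mm high, lying on the bench near the rest; not to be used, leave alone. Origin: centre of its underside.
- seal: Black rubber dust seal, 68 mm across, 10 mm high, lying flat; leave alone. Origin: centre of its underside.
- spacer: Aluminium axle spacer tube, 27 mm across, 55 mm high, standing; leave alone. Origin: centre of its foot.
- piston: Aluminium piston, 52 mm across, 47 mm high, standing; leave alone. Origin: centre of its foot.
- screwdriver: Screwdriver with a red handle, lying on the bench; leave alone.
- grease_tin: Green tin, 72 mm across, 50 mm high, standing; leave alone. Origin: centre of its foot.
Not all that is in view belongs to the job. Of the things shaped like the spanner, the steel one is meant.

How it is judged:
On the way, in this order (a step that is already met when the one before it is completed fails the run):
1. both pins are in the retainer's holes, over 5 mm deep, before it has been turned (z of each of pin_a, pin_b in the frame of hub_face below -0.005 m and horizontal distance between spanner and hub_face below 0.003 m and value of joint retainer below 0.42 rad), for 0.1 s.
2. with both pins in it, the retainer is turned onto its stop (z of each of pin_a, pin_b in the frame of hub_face below -0.004 m and horizontal distance between spanner and hub_face below 0.003 m and value of joint retainer above 1.295 rad), for 0.1 s.
At the end, for the whole second after the job is handed in: the retainer is on its stop (joint above 1.28 rad) and the spanner lies still and let go on its rest: within 25 mm of its place, flat on the batten (within 4 mm in height, 4.5 degrees in tilt), in line with it within 20 degrees, the handle either way (value of joint retainer above 1.28 rad and horizontal distance between spanner and rest_top below 0.025 m and z of spanner in the frame of rest_top between -0.003 and 0.004 m and angle between the x axis of spanner and the x axis of rest_top, either way round below 0.35 rad and angle between spanner's own z axis and vertical below 0.08 rad and linear speed of spanner below 0.02 m/s and contact force between the fingers and spanner below 0.1 N); the robot touches nothing.
It fails at once if a bystander is shoved out of its place (distance of any of sprocket, old_bearing, old_retainer, seal, spacer, piston, screwdriver, grease_tin from where it was at the start of the episode above 0.02 m).
It fails at once if the spanner is forced: it bears on the hub and its retainer with over 80 N in all (turning the thread takes about 22 N, 1.5 N m makes about 75 N) (contact force between spanner and hub above 80 N).
It fails at once if the spanner is dropped: it falls at over 0.4 m/s with nothing holding it (linear speed of spanner above 0.4 m/s and contact force between the fingers and spanner below 0.5 N).
It also fails if it takes over 72 s, if anything falls off the work surface, if the arm or the gripper's body presses on something with over 40 N, if the wrist force passes 120 N, or if a joint passes its speed limit or range.

## Working session

There is one attempt and no reset: what is moved stays moved. The work goes in short steps, Python scripts to look and compute and a tool call to move; the robot and the scene stay as the last step left them, time stands still between calls to the robot, and variables do not carry over. Pictures are saved under pics/ and viewed, and the job is handed in when it is done.

Besides the shell and the picture viewer there is one more tool, called after "Request:" in YAML: its name, and indented under it one key for each argument. carry_out: Moves the arm, as the interface text tells. Its arguments: {"type":"object","properties":{"deltas":{"type":"array"},"newtons":{"type":"number"}},"required":["deltas"]}

```bash
mkdir -p pics; cat > h.py <<'E'
import numpy as np,cv2
from scipy.spatial.transform import Rotation as R
from rig import readout,eyes,job,manip
def q2m(q): return R.from_quat([q[1],q[2],q[3],q[0]]).as_matrix()
def grab(n):
    d=eyes.get_image(n); np.savez(''+n+'.npz',**d); return d
def load(n): return dict(np.load(''+n+'.npz'))
def ray(d,u,v):
    K=d['mtx'];r=np.array([(u-K[0,2])/K[0,0],(v-K[1,2])/K[1,1],1.])
    return np.array(d['origin']),q2m(d['orientation'])@r
def onplane(d,u,v,z):
    o,r=ray(d,u,v);t=(z-o[2])/r[2];return o+t*r
def pt(d,u,v):
    o,r=ray(d,u,v);return o+r*d['z_map'][int(round(v)),int(round(u))]
def proj(d,p):
    c=q2m(d['orientation']).T@(np.array(p)-d['origin']);k=d['mtx']@c;return k[:2]/k[2]
def save(n,im): cv2.imwrite('pics/'+n+'.png',cv2.cvtColor(im,cv2.COLOR_RGB2BGR))
E
python3 - <<'E'
from h import *
for n in ['scene','top','wrist']:
    d=grab(n);save(n+'0',d['color']);print(n,d['mtx'].tolist(),d['origin'],d['orientation'])
print(readout.get_state(),manip.tcp_to_grasp)
E
```

```text
scene [[496.4460486672245, 0.0, 252.77184532813195], [0.0, 496.4460486672245, 198.12572815092952], [0.0, 0.0, 1.0]] [1.7424861  0.48168935 0.88213765] [-0.2784257   0.48084111  0.73007175 -0.39782684]
top [[408.65627967732496, 0.0, 248.56129751691077], [0.0, 408.65627967732496, 191.36645568941074], [0.0, 0.0, 1.0]] [ 3.50605007e-01 -1.26016345e-03  1.54277726e+00] [-0.05100283  0.71471326 -0.69602152  0.0462355 ]
wrist [[326.74346146289093, 0.0, 257.5501677144044], [0.0, 326.74346146289093, 190.5706142050716], [0.0, 0.0, 1.0]] [ 0.3149524  -0.4908351   0.37336135] [ 0.13365547  0.83148091 -0.53226692 -0.08641552]
{'clock': 0.15, 'qpos': array([-1.26097301e+00,  2.76482934e-01,  1.50585218e+00, -2.01533558e-06,
        1.36069024e+00, -1.21015196e-01]), 'qd': array([ 0.0003567 , -0.00257299, -0.00357266,  0.00203122,  0.0002976 ,
        0.00164046]), 'effort': array([ 2.74396252e-04, -4.17146623e+01, -2.46031970e+01, -6.19852176e-05,
        7.63746968e-03,  4.53631287e-05]), 'position': array([ 0.24000472, -0.5220834 ,  0.23061555]), 'ee_rot': array([-0.15064493, -0.69071467, -0.15165335,  0.69081156]), 'contact_force': array([0.69523802, 0.53923587, 0.30552351]), 'moment': array([ 0.03710578,  0.04668671, -0.02960518]), 'width': 0.08499167698671956} 0.0187
```

View pics/scene0.png

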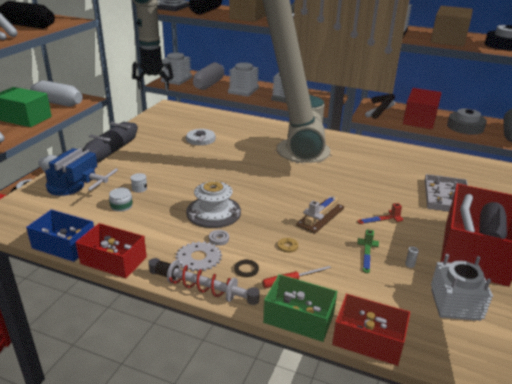

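View pics/top0.png

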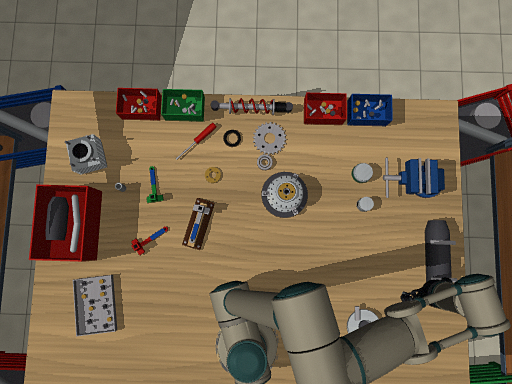

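View pics/wrist0.png

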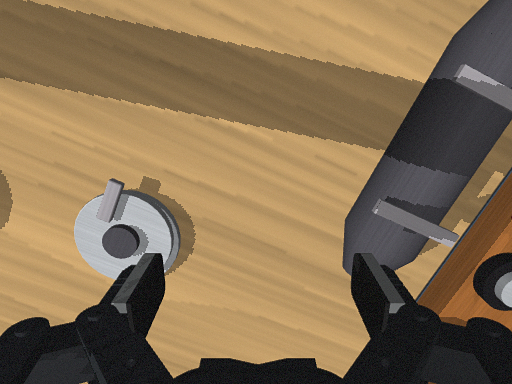

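Candidates in the top view are the steel spanner on the wooden rest (198,222), a red one (150,239), and a green one (153,184). The steel one on the rest fits the description, so I'm checking it in a close crop.

```bash
python3 - <<'E'
from h import *
d=load('top');c=d['color']
a=cv2.resize(c[185:260,165:235],None,fx=6,fy=6,interpolation=cv2.INTER_CUBIC)
b=cv2.resize(c[160:225,250:320],None,fx=5.5,fy=6.92,interpolation=cv2.INTER_CUBIC)
save('crop1',np.hstack([a,b[:450]]))
for n,u,v,z in [('hub',287,191,.1),('rest',200,205,.08)]: print(n,onplane(d,u,v,z),pt(d,u,v))
E
```

```text
hub [ 0.55518531 -0.12569716  0.1       ] [ 0.55574605 -0.12603823  0.09604549]
rest [0.49896134 0.18475134 0.08      ] [0.49892505 0.18470584 0.08035776]
```

View pics/crop1.png

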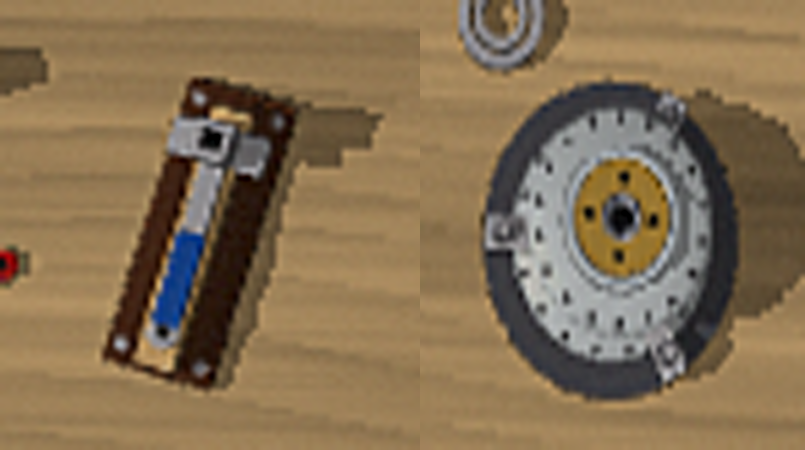

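The crop shows the steel spanner with its blue sleeve, on the batten with its boss top near top px (200,208). It is the right one. Next I'm working out the geometry.

```bash
python3 - <<'E'
from h import *
s=readout.get_state();T=q2m(s['ee_rot']);print('T\n',T.round(3))
w=load('wrist');Cw=q2m(w['orientation'])
print('cam in tool',T.T@(w['origin']-s['position']));print((T.T@Cw).round(3))
y=T[:,1];print('jaw yaw',np.arctan2(y[1],y[0]),'toolz yaw',np.arctan2(T[1,2],T[0,2]))
d=load('top')
for u,v,z in [(200.2,208.3,.081),(165+160/6,185+333/6,.043)]: print(onplane(d,u,v,z))
hsv=cv2.cvtColor(d['color'],cv2.COLOR_RGB2HSV)
# blue sleeve centroid
m=((hsv[...,0]>100)&(hsv[...,0]<130)&(hsv[...,1]>120)).astype(np.uint8);m[:185]=0;m[260:]=0;m[:,:165]=0;m[:,235:]=0
M=cv2.moments(m,True);print('sleeve',M['m10']/M['m00'],M['m01']/M['m00'],onplane(d,M['m10']/M['m00'],M['m01']/M['m00'],.043))
# brass
m=((hsv[...,0]>12)&(hsv[...,0]<30)&(hsv[...,1]>130)).astype(np.uint8);m[:175]=0;m[210:]=0;m[:,:268]=0;m[:,305:]=0
n,l,st,c=cv2.connectedComponentsWithStats(m);i=1+np.argmax(st[1:,4]);print(st[i],c[i]);cs,_=cv2.findContours((l==i).astype(np.uint8),0,2);e=cv2.fitEllipse(max(cs,key=len));print(e,onplane(d,*e[0],.1))
E
```

```text
T
 [[-0.     0.418 -0.909]
 [ 0.001 -0.909 -0.418]
 [-1.    -0.001 -0.   ]]
cam in tool [-0.14273591  0.00270491 -0.08117338]
[[ 0.    -0.314  0.949]
 [ 1.     0.001  0.   ]
 [-0.001  0.949  0.314]]
jaw yaw -1.1399572678729835 toolz yaw -2.7107538379061085
[0.48697399 0.18339136 0.081     ]
[0.37191594 0.21424111 0.043     ]
sleeve 194.25675675675674 231.05405405405406 [0.40645433 0.20633936 0.043     ]
[278 183  17  17 177] [286.2259887  190.81920904]
((286.25921630859375, 190.86314392089844), (16.022809982299805, 16.43147850036621), 67.34173583984375) [ 0.55560869 -0.12305277  0.1       ]
```

Request:
carry_out:
  deltas: [0.1,-0.384,-0.733,0,0,0,1,0.1,-0.384,-0.733,0,0,0,1,0.1,-0.384,-0.733,0,0,0,1,0.1,-0.384,-0.733,0,0,0,1,0.1,-0.384,-0.733,0,0,0,1,0.1,-0.384,-0.733,0,0,0,1,0.1,-0.384,-0.733,0,0,0,1,0.1,-0.384,-0.733,0,0,0,1,0.1,-0.384,-0.733,0,0,0,1,0.1,-0.384,-0.733,0,0,0,1]

```text
clock: 1.4
position: [0.5443, -0.1281, 0.1709]
ee_rot: [-0.151, -0.691, -0.151, 0.691]
contact_force: [0.3, -0.5, -0.0]
width: 0.0855
```

Request:
carry_out:
  deltas: [0,0,0,0,0,0,1,0,0,0,0,0,0,1]

```text
clock: 1.65
position: [0.543, -0.1296, 0.171]
ee_rot: [-0.151, -0.69, -0.151, 0.691]
contact_force: [-0.7, -0.1, 0.2]
width: 0.0857
```

```bash
python3 - <<'E'
from h import *
d=grab('wrist');np.savez('hubview.npz',**d);save('w1',d['color']);s=readout.get_state();print(s['clock'],s['position'],s['qpos'],s['contact_force'])
E
```

```text
1.7 [ 0.54288312 -0.13017811  0.17119242] [-3.59470684e-01  2.91569094e-01  1.63751087e+00 -8.28176574e-04
  1.21309695e+00  7.81257764e-01] [-0.65649555 -0.52943256  0.6505486 ]
```

View pics/w1.png

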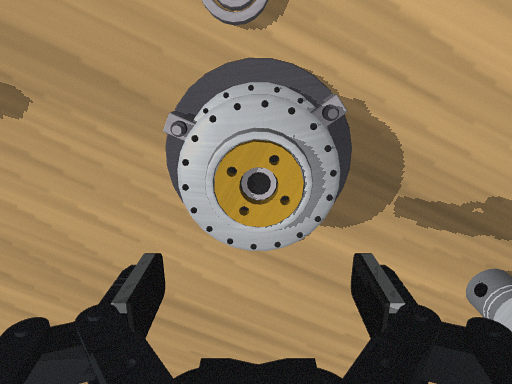

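Retainer in clear view: centre about (259,184), with holes near (274,160), (232,171), (285,200) and (244,211).

```bash
cat > holes.py <<'E'
from h import *
def measure(d,c0):
    c=d['color'];hsv=cv2.cvtColor(c,cv2.COLOR_RGB2HSV)
    m=((hsv[...,0]>12)&(hsv[...,0]<32)&(hsv[...,1]>150)).astype(np.uint8)
    msk=np.zeros_like(m);cv2.circle(msk,c0,62,1,-1);m&=msk
    n,l,st,cc=cv2.connectedComponentsWithStats(m);i=1+np.argmax(st[1:,4])
    cs,_=cv2.findContours((l==i).astype(np.uint8),cv2.RETR_CCOMP,cv2.CHAIN_APPROX_NONE)
    o=max(cs,key=cv2.contourArea);P=np.array([onplane(d,*p,.1)[:2] for p in o[:,0]])
    (cx,cy),r=cv2.minEnclosingCircle(P.astype(np.float32)*1000)
    A=np.c_[2*P,np.ones(len(P))];x=np.linalg.lstsq(A,(P**2).sum(1),rcond=None)[0]
    cen=x[:2];print('outer circ',cen,np.sqrt(x[2]+cen@cen),'enc',cx,cy,r)
    H=[]
    g=cv2.cvtColor(c,cv2.COLOR_RGB2GRAY)
    for k in cs:
        a=cv2.contourArea(k)
        if k is o or a<15 or a>300: continue
        mm=cv2.moments(k);u,v=mm['m10']/mm['m00'],mm['m01']/mm['m00']
        p=onplane(d,u,v,.1)[:2];H.append(p);q=p-cen
        print((u,v),a,p,np.hypot(*q),np.degrees(np.arctan2(q[1],q[0])))
    H=np.array(H);hc=H.mean(0);print('hole mean',hc)
    an=np.arctan2(*(H-hc).T[::-1]);print('radii',np.hypot(*(H-hc).T),'ang mod90',np.degrees(np.angle(np.exp(4j*an).mean())/4))
    return hc
if __name__=='__main__': measure(load('hubview') ,(259,184))
E
python3 holes.py
```

```text
outer circ [ 0.55738735 -0.12684287] 0.03035257246727198 enc 557.5614013671875 -126.83721160888672 31.033790588378906
(244.008658008658, 208.47619047619048) 38.5 [ 0.53752466 -0.12487109] 0.019960320404556205 174.33078223230345
(284.2701754385965, 198.1614035087719) 47.5 [ 0.55627146 -0.1471311 ] 0.020318891019355186 -93.14818119159256
(231.83888888888887, 169.95833333333334) 60.0 [ 0.55957787 -0.10604322] 0.020914681322484724 83.98803943545379
(273.7128953771289, 158.26277372262774) 68.5 [ 0.57868766 -0.12821835] 0.02134467828167006 -3.6947872722025186
hole mean [ 0.55801541 -0.12656594]
radii [0.02056073 0.02063897 0.02058211 0.02073818] ang mod90 -4.6248398927870245
```

Request:
carry_out:
  deltas: [0,0,0,-0.97,0,0,1,0,0,0,-0.97,0,0,1,0,0,0,-0.97,0,0,1,0,0,0,-0.97,0,0,1,0,0,0,-0.97,0,0,1,0,0,0,-0.97,0,0,1,0,0,0,-0.97,0,0,1,0,0,0,-0.97,0,0,1,0,0,0,-0.97,0,0,1,0,0,0,-0.97,0,0,1]

```text
clock: 2.95
position: [0.5426, -0.1311, 0.1716]
ee_rot: [-0.372, -0.601, -0.372, 0.601]
contact_force: [-0.2, 0.5, -0.1]
width: 0.0857
```

Request:
carry_out:
  deltas: [0,0,0,-0.97,0,0,1,0,0,0,-0.97,0,0,1,0,0,0,-0.96,0,0,1,0.05,-0.32,-0.65,0,0,0,1,0.05,-0.32,-0.65,0,0,0,1,0.05,-0.32,-0.65,0,0,0,1,0.05,-0.32,-0.65,0,0,0,1,0.05,-0.32,-0.65,0,0,0,1,0.05,-0.32,-0.65,0,0,0,1,0.05,-0.33,-0.67,0,0,0,1]

```text
clock: 4.2
position: [0.4835, 0.1698, 0.1506]
ee_rot: [0.43, 0.561, 0.43, -0.561]
contact_force: [0.6, -0.4, -0.1]
width: 0.0857
```

Request:
carry_out:
  deltas: [0,0,0,0,0,0,1,0,0,0,0,0,0,1]

```text
clock: 4.45
position: [0.4839, 0.1689, 0.1505]
ee_rot: [-0.431, -0.561, -0.43, 0.561]
contact_force: [0.1, 0.2, -0.7]
width: 0.0857
```

```bash
python3 - <<'E'
from h import *
d=grab('wrist');np.savez('restview.npz',**d);save('w2',d['color']);s=readout.get_state();T=q2m(s['ee_rot']);print(s['clock'],s['position'],s['qpos'],np.arctan2(T[1,1],T[0,1]))
E
```

```text
4.5 [0.48399086 0.16870423 0.15051355] [ 2.00176913e-01  2.43419374e-01  1.76431925e+00 -9.16451193e-04
  1.13351985e+00  4.62536375e-01] -0.2619713092797408
```

View pics/w2.png

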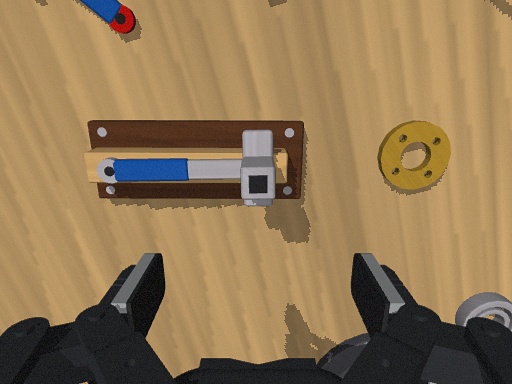

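The view shows the boss socket at about (258,184), handle end near (107,171), and the crosshead spanning (242..274, 129..206).

```bash
python3 - <<'E'
from h import *
d=load('restview');hsv=cv2.cvtColor(d['color'],cv2.COLOR_RGB2HSV);g=cv2.cvtColor(d['color'],cv2.COLOR_RGB2GRAY)
r=np.s_[165:205,240:278]
m=np.zeros_like(g);m[r]=(g[r]<70);n,l,st,c=cv2.connectedComponentsWithStats(m);i=1+np.argmax(st[1:,4]);print(st[i],c[i]);u,v=c[i];print('socket@.081',onplane(d,u,v,.081), pt(d,u+12,v))
mb=((hsv[...,0]>100)&(hsv[...,0]<130)&(hsv[...,1]>120)).astype(np.uint8);mb[:140]=0;mb[200:]=0
pts=np.argwhere(mb)[:,::-1]
P=np.array([onplane(d,*p,.043)[:2] for p in pts]);c=P.mean(0);U,S,V=np.linalg.svd(P-c);a=V[0]*np.sign(V[0][0]);print('sleeve',c,'yaw',np.arctan2(a[1],a[0]))
b=onplane(d,u,v,.081)[:2];print('line sleeve->socket yaw',np.arctan2(*(b-c)[::-1]),'perp off',(b-c)@[-a[1],a[0]])
save('crop2',cv2.resize(d['color'][110:220,80:320],None,fx=3.3,fy=3.3,interpolation=cv2.INTER_CUBIC))
zm=d['z_map'];
for uu,vv in [(248,190),(258,150),(150,169),(215,168)]: print(uu,vv,pt(d,uu,vv))
E
```

```text
[249 176  18  17 306] [257.5 184. ]
socket@.081 [0.48930817 0.18112941 0.081     ] [0.49716021 0.17876229 0.08015776]
sleeve [0.40792877 0.20299903] yaw -0.25419025796702466
line sleeve->socket yaw -0.2625339512379979 perp off -0.000703087841745253
248 190 [0.48194023 0.17870597 0.08117081]
258 150 [0.49390002 0.19661371 0.04476297]
150 169 [0.40736586 0.20350123 0.0425638 ]
215 168 [0.45701677 0.19076214 0.0413188 ]
```

View pics/crop2.png

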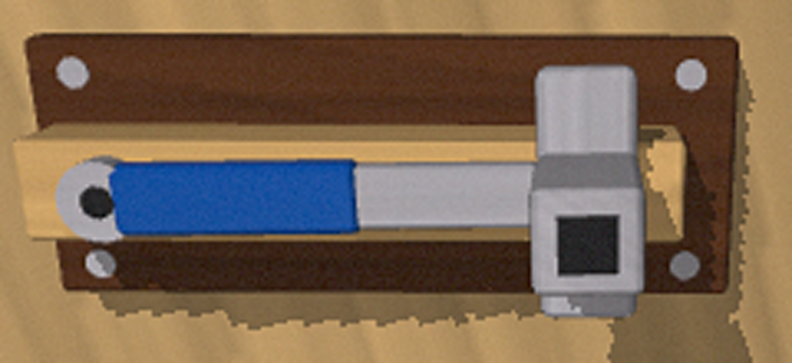

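Request:
carry_out:
  deltas: [0.2,0.016,-0.112,0,0,0,1,0.4,0.016,-0.11,0,0,0,1,0.4,0,0,0,0,0,1,0.4,0,0,0,0,0,1,0.3,0,0,0,0,0,1,0,0,0,0,0,0,1,0,0,0,0,0,0,1]

```text
clock: 5.38
position: [0.4896, 0.1823, 0.0485]
ee_rot: [0.431, 0.561, 0.431, -0.561]
contact_force: [-0.7, -0.2, 1.4]
width: 0.0853
```

```bash
python3 - <<'E'
from h import *
d=grab('wrist');save('w3',d['color']);s=readout.get_state();T=q2m(s['ee_rot']);print(s['clock'],s['position'],np.arctan2(T[1,1],T[0,1]),s['contact_force'])
E
```

```text
5.425 [0.48975449 0.18246353 0.04882666] -0.26091832284356553 [ 0.38577861 -0.76604733  0.0942897 ]
```

View pics/w3.png

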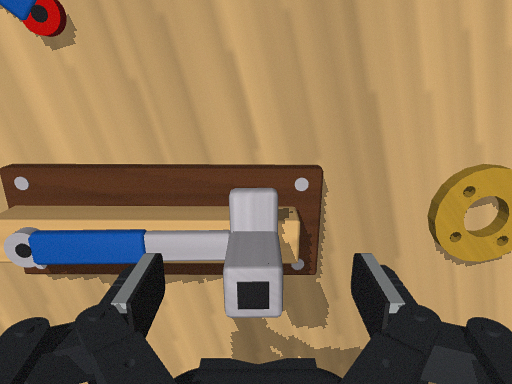

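The boss sits between the fingers (socket at (253,295)), clear of both. Closing the gripper now.

Request:
carry_out:
  deltas: [0,0,0,0,0,0,-1,0,0,0,0,0,0,-1,0,0,0,0,0,0,-1,0,0,0,0,0,0,-1,0,0,0,0,0,0,-1,0,0,0,0,0,0,-1]
  newtons: 110

```text
clock: 6.18
position: [0.4891, 0.1827, 0.0488]
ee_rot: [0.431, 0.561, 0.431, -0.56]
contact_force: [-1.3, -0.2, 5.9]
width: 0.0225
```

Request:
carry_out:
  deltas: [0,0,0,0,0,0,-1,0,0,0,0,0,0,-1]

```text
clock: 6.42
position: [0.4891, 0.1827, 0.0488]
ee_rot: [0.431, 0.561, 0.431, -0.561]
contact_force: [-2.3, -0.0, 5.7]
width: 0.0227
```

```bash
python3 - <<'E'
from h import *
d=grab('wrist');np.savez('grip.npz',**d);save('w4',d['color'])
for i in range(1):
    s=readout.get_state();T=q2m(s['ee_rot']);print(s['clock'],s['position'],np.arctan2(T[1,1],T[0,1]),s['contact_force'],s['moment'],s['width'])
print(np.array(T).round(4).tolist())
E
```

```text
6.475 [0.48909575 0.18274071 0.04876883] -0.2603306799450953 [-0.79891047  0.0558406   5.49220614] [0.05413462 0.37000918 0.01466508] 0.022403685513821752
[[0.0005, 0.9663, -0.2574], [0.0002, -0.2574, -0.9663], [-1.0, 0.0005, -0.0003]]
```

View pics/w4.png

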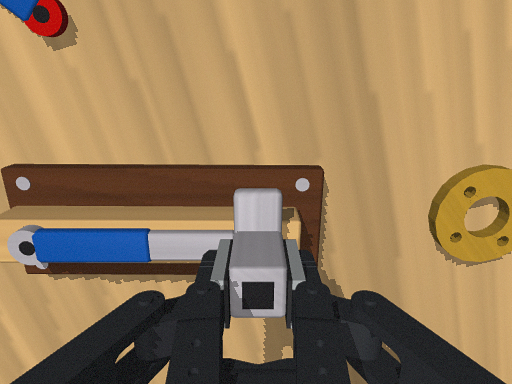

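Request:
carry_out:
  deltas: [-0.2,0,0,0,0,0,-1,-0.4,0,0,0,0,0,-1,-0.5,0,0,0,0,0,-1,-0.4,0,0,0,0,0,-1,-0.17,0,0,-0.7,0,0,-1,0,0,0,-0.95,0,0,-1,0,0,0,-0.92,0,0,-1,0,0,0,0,0,0,-1]

```text
clock: 7.48
position: [0.4885, 0.1824, 0.1483]
ee_rot: [-0.479, -0.52, -0.479, 0.52]
contact_force: [-0.5, 0.3, -3.5]
width: 0.0223
```

Request:
carry_out:
  deltas: [0,0.1,0.4,0,0,0,-1,0,0.2,0.78,0,0,0,-1,0,0.2,0.8,0,0,0,-1,0,0.2,0.8,0,0,0,-1,0,0.2,0.8,0,0,0,-1,0,0.2,0.8,0,0,0,-1,0,0.2,0.8,0,0,0,-1,0,0.2,0.7,0,0,0,-1,0,0.15,0.36,0,0,0,-1,0,0.1,0,0,0,0,-1]

```text
clock: 8.72
position: [0.5636, -0.2, 0.1481]
ee_rot: [0.478, 0.521, 0.479, -0.52]
contact_force: [0.9, 1.0, -2.9]
width: 0.0226
```

Request:
carry_out:
  deltas: [0,0,0,0,0,0,-1,0,0,0,0,0,0,-1,0,0,0,0,0,0,-1]

```text
clock: 9.1
position: [0.5631, -0.1978, 0.1486]
ee_rot: [-0.48, -0.519, -0.48, 0.52]
contact_force: [0.1, -0.6, -3.2]
width: 0.0229
```

```bash
python3 - <<'E'
from h import *
d=grab('wrist');np.savez('hub2.npz',**d);save('w5',d['color'])
s=readout.get_state();T=q2m(s['ee_rot']);print(s['clock'],s['position'],np.arctan2(T[1,1],T[0,1]),s['contact_force'],s['moment'],s['width'])
np.savez('st.npz',p=s['position'],T=T)
E
```

```text
9.15 [ 0.56316021 -0.1980777   0.14867501] -0.07980721362226537 [ 0.23472487 -0.30330245 -3.28274552] [-0.05827174 -0.02984693 -0.00193303] 0.022396484103616474
```

View pics/w5.png

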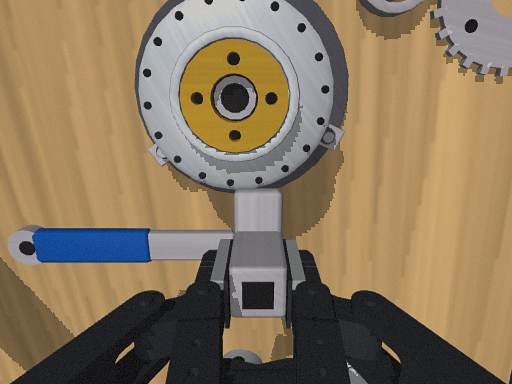

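The hub centre shows at about (235,97), holes at (234,58), (197,98), (272,98) and (235,135). The spanner is level in the hand, socket at (258,295).

```bash
python3 - <<'E'
from h import *
from holes import measure
d=load('hub2');st=np.load('st.npz');p=st['p'];T=st['T']
hc=measure(d,(235,97))
z0=p[2]-.0138
g=cv2.cvtColor(d['color'],cv2.COLOR_RGB2GRAY);hsv=cv2.cvtColor(d['color'],cv2.COLOR_RGB2HSV)
m=np.zeros_like(g);r=np.s_[275:315,238:280];m[r]=g[r]<70
n,l,s,c=cv2.connectedComponentsWithStats(m);i=1+np.argmax(s[1:,4]);u,v=c[i];print(s[i],c[i])
b=onplane(d,u,v,z0+.046);print('socket',b,'tool',T.T@(b-p))
mb=((hsv[...,0]>100)&(hsv[...,0]<130)&(hsv[...,1]>120)).astype(np.uint8);mb[:200]=0
P=np.array([onplane(d,*q,z0+.008)[:2] for q in np.argwhere(mb)[:,::-1]]);cc=P.mean(0);V=np.linalg.svd(P-cc)[2][0];V*=np.sign(V[0])
print('sleeve yaw',np.degrees(np.arctan2(V[1],V[0])),'line',np.degrees(np.arctan2(*(b[:2]-cc)[::-1])),'jaw yaw',np.degrees(np.arctan2(T[1,1],T[0,1])))
# tilt check: crosshead & handle height
for q in [(258,210),(100,245),(180,245),(245,285),(235,75),(100,60)]: print(q,pt(d,*q))
# crosshead end
print('xhead left/right edges row210',[ (x,int(g[210,x])) for x in range(228,290,3)])
E
```

```text
outer circ [ 0.55681451 -0.12700084] 0.030207180037833407 enc 556.8363647460938 -127.0531997680664 30.69719696044922
(234.93814432989691, 134.3951890034364) 97.0 [ 0.55549724 -0.14733846] 0.020380234342368023 -93.70588566495582
(270.7358974358974, 97.81923076923077) 130.0 [ 0.57769665 -0.12845561] 0.02093275102643422 -3.9851102119326827
(197.84651162790698, 97.73798449612401) 107.5 [ 0.53670808 -0.12517827] 0.020188866542232595 174.8205247785777
(233.1696113074205, 58.49941107184923) 141.5 [ 0.55866892 -0.10628122] 0.020802438976304252 84.88564347161424
hole mean [ 0.55714273 -0.12681339]
radii [0.02059092 0.02061943 0.02049996 0.02058881] ang mod90 -4.494418584869346
[242 282  32  27 864] [257.5 295. ]
socket [ 0.56450148 -0.19983077  0.18087501] tool [-0.03220024  0.00147453  0.00163787]
sleeve yaw -22.956116928979657 line -4.631086498638582 jaw yaw -4.572616515254777
(258, 210) [ 0.56650446 -0.17792405  0.14467998]
(100, 245) [ 0.48507334 -0.19136461  0.14279995]
(180, 245) [ 0.52526268 -0.19498555  0.14198704]
(245, 285) [ 0.55991973 -0.19502918  0.18054485]
(235, 75) [ 0.55820424 -0.11454996  0.09022951]
(100, 60) [ 0.44179729 -0.09180467 -0.00077937]
xhead left/right edges row210 [(228, 86), (231, 102), (234, 120), (237, 154), (240, 173), (243, 171), (246, 169), (249, 170), (252, 174), (255, 169), (258, 159), (261, 164), (264, 161), (267, 159), (270, 162), (273, 159), (276, 161), (279, 129), (282, 67), (285, 85), (288, 86)]
```

Request:
carry_out:
  deltas: [0,-0.07,-0.4,0,0,0,-1,0,-0.08,-0.4,0,0,0,-1,0,-0.07,-0.4,0,0,0,-1,0.1,0,0,0,0,0,-1,0.15,0,0,0,0,0,-1,0.12,0,0,0,0,0,-1,0.05,0,0,0,0,0,-1,0,0,0,0,0,0,-1,0,0,0,0,0,0,-1]

```text
clock: 10.28
position: [0.5562, -0.1266, 0.1234]
ee_rot: [0.479, 0.52, 0.479, -0.52]
contact_force: [-0.6, 0.1, -3.5]
width: 0.0225
```

```bash
cat > look.py <<'E'
import sys
from h import *
d=grab('wrist');save(sys.argv[1],d['color'])
s=readout.get_state();T=q2m(s['ee_rot']);print(s['clock'],s['position'],'org z',s['position'][2]-.0138,np.degrees(np.arctan2(T[1,1],T[0,1])),s['contact_force'],s['moment'],s['width'])
np.savez('st.npz',p=s['position'],T=T)
E
python3 look.py w6
```

```text
10.325 [ 0.55624721 -0.12655499  0.12352362] org z 0.10972361990155335 -4.655979320137524 [-0.10439193 -0.05534891 -2.50671992] [0.02700618 0.03188029 0.01987948] 0.022720381267770248
```

View pics/w6.png

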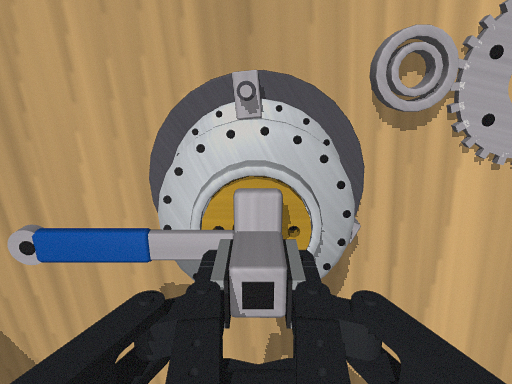

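The crosshead is over the retainer, with the two side holes visible at (219,230) and (294,231). I'm measuring the remaining offset in this view.

```bash
cat > rel.py <<'E'
from h import *
d=load('wrist');st=np.load('st.npz');p=st['p'];T=st['T'];z0=p[2]-.0138
g=cv2.cvtColor(d['color'],cv2.COLOR_RGB2GRAY);hsv=cv2.cvtColor(d['color'],cv2.COLOR_RGB2HSV)
m=np.zeros_like(g);r=np.s_[275:315,238:280];m[r]=g[r]<70
n,l,s,c=cv2.connectedComponentsWithStats(m);i=1+np.argmax(s[1:,4]);b=onplane(d,*c[i],z0+.046);print('socket px',c[i],b)
# rim ellipse: brass outer arc
mb=((hsv[...,0]>12)&(hsv[...,0]<32)&(hsv[...,1]>150)).astype(np.uint8);k=np.zeros_like(mb);cv2.circle(k,(257,235),62,1,-1);mb&=k
pts=[]
for x in range(206,310):
    col=np.nonzero(mb[:,x])[0]
    if len(col): pts.append((x,col[0]-.5))
P=np.array([onplane(d,*q,.1)[:2] for q in pts])
# robust fit with radius fixed 31
from scipy.optimize import least_squares
f=least_squares(lambda a:np.hypot(*(P-a[:2]).T)-a[2],[*b[:2],.031],loss='soft_l1',f_scale=.0003);print('brass arc centre',f.x)
hs=[]
for (u,v) in [(219,230),(294,231)]:
    w=g[v-9:v+10,u-9:u+10]<60;yy,xx=np.nonzero(w);hs.append(onplane(d,u-9+xx.mean(),v-9+yy.mean(),.1));print('hole',u-9+xx.mean(),v-9+yy.mean(),len(xx),hs[-1][:2],T.T@(hs[-1]-b))
hm=np.mean(hs,0);print('mid',hm,'dist',np.linalg.norm(hs[0]-hs[1]),'ang',np.degrees(np.arctan2(*(hs[1]-hs[0])[1::-1])))
for c in (hm,np.r_[f.x[:2],.1]): print('hub - spanner in tool y,z (mm)',(T.T@(c-b))[1:]*1000)
save('crop'+str(np.random.randint(9999)),cv2.resize(d['color'][170:330,180:340],None,fx=3.7,fy=3.7,interpolation=cv2.INTER_CUBIC))
E
python3 rel.py; ls -t pics|head -1
```

```text
socket px [257.5 295. ] [ 0.5576107  -0.12854503  0.15572362]
brass arc centre [ 0.55721759 -0.12433691  0.02943446]
hole 218.0625 227.84375 32 [ 0.53607921 -0.12330458] [ 0.05570946 -0.02191956 -0.00348972]
hole 292.241935483871 229.5483870967742 62 [ 0.57723462 -0.1277034 ] [ 0.05573478  0.0194571  -0.00244611]
mid [ 0.55665692 -0.12550399  0.1       ] dist 0.04138981928977576 ang -6.1008053380176515
hub - spanner in tool y,z (mm) [-1.23123114 -2.96791819]
hub - spanner in tool y,z (mm) [-0.76714331 -4.17665737]
crop5642.png
```

View pics/crop5642.png

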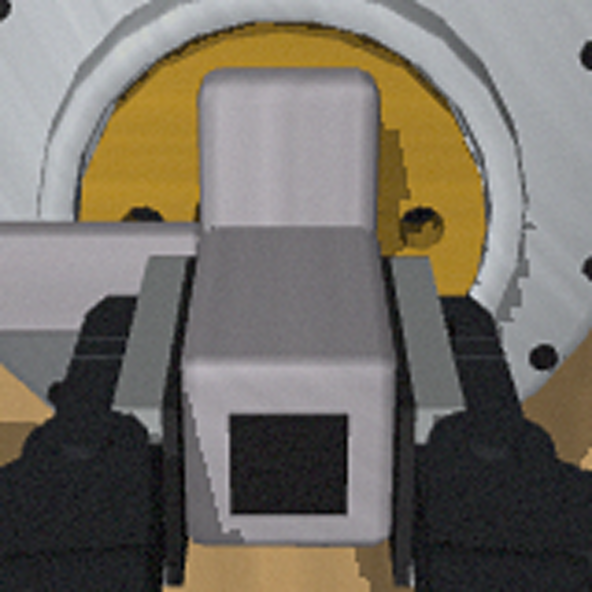

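```bash
python3 - <<'E'
from h import *
d=load('wrist');st=np.load('st.npz');p=st['p'];T=st['T'];z0=p[2]-.0138
f=lambda cx,cy,z:((T.T@(onplane(d,180+cx/3.7-.4,170+cy/3.7-.4,z)-p))[1:]*1000).round(2)
print('socket',f(289,465,z0+.046)); print('boss top corners',f(185,363,z0+.046),f(393,363,z0+.046),f(185,543,z0+.046),f(392,543,z0+.046))
print('xhead far',f(198,68,z0+.01),f(380,68,z0+.01));print('xhead/boss edge',f(198,227,z0+.01),f(382,227,z0+.01))
print('right hole',f(422,228,.1)); print('brass top',f(285,24,.1),'left',f(79,205,.1),'right',f(488,205,.1))
E
```

```text
socket [1.62 2.01]
boss top corners [ -9.26 -10.57] [ 12.49 -10.56] [-9.86 12.17] [13.01 12.18]
xhead far [ -9.94 -31.34] [ 13.24 -31.34]
xhead/boss edge [-10.45  -9.08] [14.06 -9.08]
right hole [21.82  0.46]
brass top [  1.11 -31.56] left [-29.82  -3.34] right [31.6  -3.34]
```

Request:
carry_out:
  deltas: [0,-0.013,-0.012,0,0,0,-1,0.02,0,0,0,0,0,-1,0.02,0,0,0,0,0,-1,0.02,0,0,0,0,0,-1,0.01,0,0,0,0,0,-1,0,0,0,0,0,0,-1,0,0,0,0,0,0,-1]

```text
clock: 11.2
position: [0.5553, -0.1255, 0.1191]
ee_rot: [-0.479, -0.52, -0.479, 0.52]
contact_force: [0.5, -0.8, -3.4]
width: 0.0225
```

```bash
python3 look.py w7
```

```text
11.25 [ 0.55531828 -0.12549159  0.11915235] org z 0.10535234887905653 -4.638640685441301 [ 0.45504598 -0.21554293 -2.4725409 ] [-0.03244926 -0.05030029  0.0194891 ] 0.022845721078684215
```

Request:
carry_out:
  deltas: [0.015,0,0,0,0,0,-1,0.015,0,0,0,0,0,-1,0,0,0,0,0,0,-1,0,0,0,0,0,0,-1]

```text
clock: 11.75
position: [0.5553, -0.1255, 0.1173]
ee_rot: [-0.479, -0.52, -0.479, 0.52]
contact_force: [0.5, -0.2, -2.8]
width: 0.0226
```

```bash
python3 look.py w8
```

```text
11.8 [ 0.55527426 -0.12545484  0.11729039] org z 0.10349038689705684 -4.637549462000895 [ 0.00512723  0.14856459 -3.25951622] [-0.00089975 -0.10201207  0.01089835] 0.022694676659381584
```

Pins are 3.5 mm below the face with no force, so they are entering. Continuing down to the face.

Request:
carry_out:
  deltas: [0.015,0,0,0,0,0,-1,0.015,0,0,0,0,0,-1,0.012,0,0,0,0,0,-1,0,0,0,0,0,0,-1,0,0,0,0,0,0,-1]

```text
clock: 12.42
position: [0.5553, -0.1255, 0.1148]
ee_rot: [-0.479, -0.52, -0.479, 0.52]
contact_force: [0.6, 0.0, -3.4]
width: 0.0226
```

```bash
python3 look.py w9
```

```text
12.475 [ 0.55531542 -0.12548505  0.11481597] org z 0.10101597389136807 -4.640034017400874 [ 0.25937303  0.09734761 -3.94013177] [-0.06027092 -0.09765144  0.02606545] 0.02230154732956341
```

View pics/w9.png

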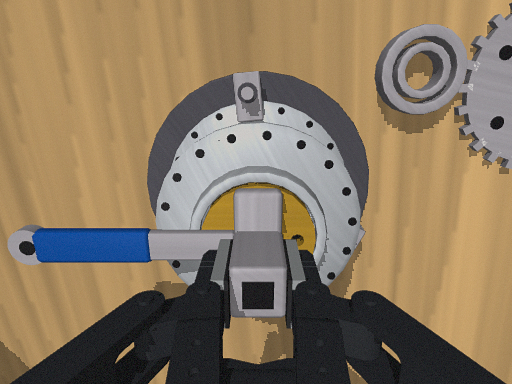

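Request:
carry_out:
  deltas: [0.012,0,0,0,0,0,-1,0.008,0,0,0,0,0,-1,0,0,0,0,0,0,-1,0,0,0,0,0,0,-1]

```text
clock: 12.98
position: [0.5553, -0.1255, 0.1137]
ee_rot: [-0.479, -0.52, -0.479, 0.52]
contact_force: [-0.7, -0.4, -1.0]
width: 0.0225
```

```bash
python3 look.py w10
```

```text
13.025 [ 0.55528854 -0.12547399  0.11375656] org z 0.09995655815727156 -4.639455354556379 [ 0.18487353  0.79155062 -1.0660041 ] [ 0.02402458  0.04338077 -0.01565923] 0.022330156409275916
```

Request:
carry_out:
  deltas: [0,0,0,0.6,0,0,-1,0,0,0,0.6,0,0,-1,0,0,0,0.6,0,0,-1,0,0,0,0.6,0,0,-1,0,0,0,0,0,0,-1]

```text
clock: 13.65
position: [0.5553, -0.1255, 0.1138]
ee_rot: [-0.435, -0.558, -0.434, 0.558]
contact_force: [-0.6, -0.7, -0.3]
width: 0.0225
```

```bash
python3 look.py w11
```

```text
13.7 [ 0.55526206 -0.12551149  0.11375167] org z 0.09995166644956274 -14.148351006592348 [-0.43102725  0.16465504 -1.05997808] [0.03586231 0.08436489 0.46329511] 0.022909774244740035
```

The moment is 0.46 N m with low side force, so the retainer is turning.

Request:
carry_out:
  deltas: [0,0,0,0.8,0,0,-1,0,0,0,0.8,0,0,-1,0,0,0,0.8,0,0,-1,0,0,0,0.8,0,0,-1,0,0,0,0.8,0,0,-1,0,0,0,0,0,0,-1]

```text
clock: 14.45
position: [0.555, -0.1254, 0.1137]
ee_rot: [-0.353, -0.613, -0.353, 0.613]
contact_force: [-2.0, -0.7, 0.2]
width: 0.0224
```

```bash
python3 look.py w12
```

```text
14.5 [ 0.55506349 -0.12540618  0.11371486] org z 0.09991486006493192 -30.144814285396265 [-2.31768125  0.67391561  0.66175296] [-0.0289969   0.25838988  0.40801073] 0.022547567879300973
```

Request:
carry_out:
  deltas: [0,0,0,0.8,0,0,-1,0,0,0,0.8,0,0,-1,0,0,0,0.8,0,0,-1,0,0,0,0.8,0,0,-1,0,0,0,0,0,0,-1]

```text
clock: 15.12
position: [0.5549, -0.1253, 0.1137]
ee_rot: [-0.282, -0.648, -0.282, 0.649]
contact_force: [-2.4, 0.6, 1.5]
width: 0.0223
```

```bash
python3 look.py w13
```

```text
15.175 [ 0.55492891 -0.12534015  0.11368365] org z 0.09988364606390882 -42.94443312343188 [-2.13874798  0.44025156  2.33351443] [0.0919988  0.43894899 0.3100964 ] 0.022642221528295165
```

Request:
carry_out:
  deltas: [-0.004,-0.004,0.003,0.8,0,0,-1,0,0,0,0.8,0,0,-1,0,0,0,0.8,0,0,-1,0,0,0,0,0,0,-1]

```text
clock: 15.68
position: [0.5548, -0.1252, 0.1137]
ee_rot: [-0.227, -0.67, -0.227, 0.67]
contact_force: [-2.1, 1.3, 0.8]
width: 0.0226
```

```bash
python3 look.py w14
```

```text
15.725 [ 0.55478031 -0.12522327  0.11372663] org z 0.09992662892783111 -52.546730138687266 [-1.48772411  1.62418517  0.30905168] [0.1668202  0.28332479 0.41712307] 0.022540838469255926
```

View pics/w14.png

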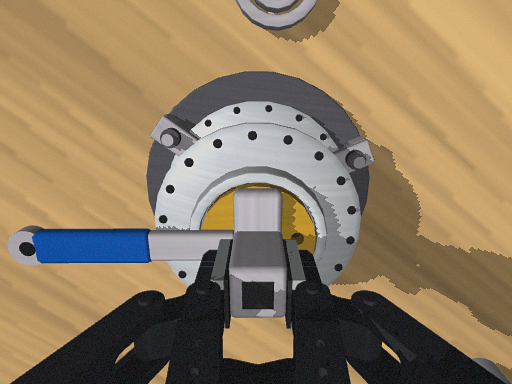

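Request:
carry_out:
  deltas: [0,0,0,0.7,0,0,-1,0,0,0,0.7,0,0,-1,0,0,0,0,0,0,-1]

```text
clock: 16.1
position: [0.5548, -0.1252, 0.1138]
ee_rot: [-0.194, -0.68, -0.194, 0.68]
contact_force: [-2.8, 1.5, -0.2]
width: 0.0225
```

```bash
python3 look.py w15
```

```text
16.15 [ 0.55476709 -0.12516697  0.11373338] org z 0.09993338015277853 -58.150349494131255 [-2.1826228   1.17469343  0.59846336] [0.2171935  0.32758428 0.37306387] 0.02266457458125286
```

Request:
carry_out:
  deltas: [0,0,0,0.5,0,0,-1,0,0,0,0,0,0,-1]

```text
clock: 16.4
position: [0.5547, -0.1252, 0.1137]
ee_rot: [-0.181, -0.683, -0.182, 0.684]
contact_force: [-2.5, 1.8, 1.3]
width: 0.0224
```

```bash
python3 look.py w16
```

```text
16.45 [ 0.55476319 -0.1251979   0.11373489] org z 0.09993489171968029 -60.22870386898282 [-2.40988116  2.13247661  1.12606693] [0.37562799 0.41503899 0.44658929] 0.022191785062314295
```

Request:
carry_out:
  deltas: [0,0,0,0.5,0,0,-1,0,0,0,0,0,0,-1]

```text
clock: 16.7
position: [0.5548, -0.1252, 0.1137]
ee_rot: [-0.169, -0.686, -0.17, 0.687]
contact_force: [-3.3, 2.6, 0.7]
width: 0.0227
```

```bash
python3 look.py w17
```

```text
16.75 [ 0.55478384 -0.12519597  0.11375575] org z 0.09995574963990853 -62.24613117954235 [-2.59138298  2.65545499  0.77973562] [0.51599271 0.41687805 0.42982216] 0.02289719071358341
```

Request:
carry_out:
  deltas: [0,0,0,0.4,0,0,-1,0,0,0,0,0,0,-1]

```text
clock: 17.0
position: [0.5547, -0.1252, 0.1137]
ee_rot: [-0.16, -0.689, -0.16, 0.689]
contact_force: [-2.9, 2.9, 0.3]
width: 0.0223
```

```bash
python3 look.py w18
```

```text
17.05 [ 0.55477032 -0.1252097   0.11373666] org z 0.09993666371715382 -63.84951644296686 [-2.24747402  2.81473919 -0.34161923] [0.54895112 0.51553004 0.39636791] 0.022680455151165707
```

Request:
carry_out:
  deltas: [0,-0.006,0.002,0.5,0,0,-1,0,0,0,0,0,0,-1]

```text
clock: 17.3
position: [0.5547, -0.1252, 0.1138]
ee_rot: [0.148, 0.692, 0.148, -0.691]
contact_force: [-3.1, 2.4, -0.2]
width: 0.0223
```

```bash
python3 look.py w19
```

```text
17.35 [ 0.5547124  -0.12514943  0.11372148] org z 0.09992147777277896 -65.84867461038426 [-2.6415808   2.86105796  0.1751287 ] [0.52942683 0.45941521 0.41361958] 0.022286889677016024
```

Request:
carry_out:
  deltas: [0,0,0,0.4,0,0,-1,0,0,0,0,0,0,-1]

```text
clock: 17.6
position: [0.5547, -0.1251, 0.1138]
ee_rot: [-0.138, -0.693, -0.138, 0.693]
contact_force: [-3.1, 3.3, 0.3]
width: 0.0224
```

```bash
python3 look.py w20
```

```text
17.65 [ 0.55472767 -0.12514127  0.11375569] org z 0.09995568778734915 -67.44997499815477 [-2.49780068  3.1025771   0.15183061] [0.50660682 0.40159598 0.4353527 ] 0.022535576629952498
```

Request:
carry_out:
  deltas: [0,-0.005,0.002,0.5,0,0,-1,0,0,0,0,0,0,-1]

```text
clock: 17.9
position: [0.5547, -0.1251, 0.1138]
ee_rot: [0.126, 0.696, 0.126, -0.696]
contact_force: [-1.0, 3.4, -2.1]
width: 0.0226
```

```bash
python3 look.py w21
```

```text
17.95 [ 0.55466587 -0.12506124  0.11376264] org z 0.09996263628329888 -69.44473819873113 [-0.93514428  3.60939615 -0.38336077] [0.43688419 0.3412098  0.38132725] 0.02273582460339002
```

Request:
carry_out:
  deltas: [0,0,0,0.4,0,0,-1,0,0,0,0,0,0,-1]

```text
clock: 18.2
position: [0.5546, -0.125, 0.1138]
ee_rot: [0.116, 0.698, 0.116, -0.697]
contact_force: [-2.0, 1.7, -1.7]
width: 0.0228
```

```bash
python3 look.py w22
```

```text
18.25 [ 0.55460997 -0.12502663  0.11376618] org z 0.0999661816185472 -71.04742436857025 [-0.95118263  2.39261888 -1.05892417] [0.37361882 0.22779759 0.38573675] 0.022504833598892878
```

Request:
carry_out:
  deltas: [0,0,0,0.5,0,0,-1,0,0,0,0,0,0,-1]

```text
clock: 18.5
position: [0.5546, -0.125, 0.1138]
ee_rot: [0.104, 0.699, 0.104, -0.699]
contact_force: [-1.2, 2.0, -2.4]
width: 0.0231
```

```bash
python3 look.py w23
```

```text
18.55 [ 0.55461214 -0.12500924  0.11379224] org z 0.09999223730023252 -73.04876785608553 [-1.38818672  2.0310775  -2.11440468] [0.3087743  0.17882355 0.4575122 ] 0.022617427244876493
```

Request:
carry_out:
  deltas: [0,0,0,0.4,0,0,-1,0,0,0,0,0,0,-1]

```text
clock: 18.8
position: [0.5546, -0.125, 0.1138]
ee_rot: [0.094, 0.701, 0.094, -0.701]
contact_force: [-0.5, 2.2, -3.6]
width: 0.0223
```

```bash
python3 look.py w24
```

```text
18.85 [ 0.55457735 -0.12494788  0.11378715] org z 0.09998715218235377 -74.64712397176739 [-1.78842863  2.13711241 -2.76089344] [0.39072247 0.1411023  0.42529317] 0.022442885283414434
```

Request:
carry_out:
  deltas: [0.004,0,0,0.5,0,0,-1,0,0,0,0,0,0,-1]

```text
clock: 19.1
position: [0.5546, -0.1249, 0.1138]
ee_rot: [0.082, 0.702, 0.082, -0.702]
contact_force: [-3.1, 2.1, -0.4]
width: 0.0226
```

```bash
python3 look.py w25
```

```text
19.15 [ 0.55459642 -0.12496123  0.11374844] org z 0.09994843753217572 -76.6491411012536 [-0.82985418  1.97018573 -1.04871206] [0.40612493 0.24592802 0.40487651] 0.022386011755180575
```

Request:
carry_out:
  deltas: [0,0,0,0.4,0,0,-1,0,0,0,0,0,0,-1]

```text
clock: 19.4
position: [0.5546, -0.1249, 0.1138]
ee_rot: [0.072, 0.703, 0.072, -0.703]
contact_force: [-1.0, 2.7, -0.2]
width: 0.0229
```

```bash
python3 look.py w26
```

```text
19.45 [ 0.55458366 -0.12494059  0.11375549] org z 0.09995549008151566 -78.24460571312929 [-1.37516851  2.27541663 -0.69129286] [0.40351508 0.26159678 0.40798523] 0.022575524342751067
```

View pics/w26.png

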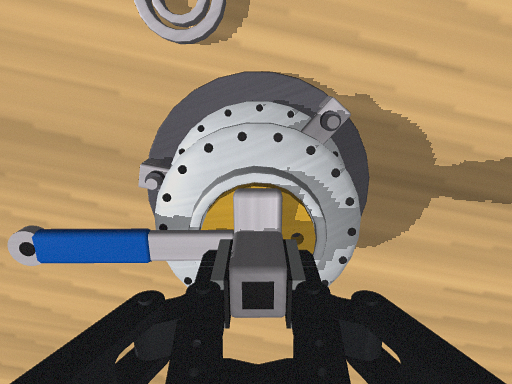

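The hole at (297,238) keeps its place beside the crosshead, so the retainer is turning with the spanner. No stop yet.

Request:
carry_out:
  deltas: [0,0,0,0.4,0,0,-1,0,0,0,0,0,0,-1]

```text
clock: 19.7
position: [0.5546, -0.1249, 0.1137]
ee_rot: [0.062, 0.704, 0.062, -0.704]
contact_force: [-1.0, 2.6, 0.1]
width: 0.0226
```

```bash
python3 look.py w27
```

```text
19.75 [ 0.55459361 -0.12490609  0.1137624 ] org z 0.09996240249008981 -79.84725929556964 [-2.25291658  2.17588927  0.61261151] [0.47371414 0.23170868 0.41287659] 0.02297694882468384
```

Request:
carry_out:
  deltas: [0,0,0,0.4,0,0,-1,0,0,0,0,0,0,-1]

```text
clock: 20.0
position: [0.5546, -0.1249, 0.1137]
ee_rot: [0.053, 0.705, 0.053, -0.705]
contact_force: [-1.4, 3.0, 1.0]
width: 0.0226
```

```bash
python3 look.py w28
```

```text
20.05 [ 0.55458665 -0.12487099  0.11371679] org z 0.09991678660518377 -81.44899117319932 [-0.28046241  2.44129829  1.20172612] [0.47005927 0.23848157 0.42389996] 0.022718526057806054
```

Request:
carry_out:
  deltas: [0,0,0,0.4,0,0,-1,0,0,0,0,0,0,-1]

```text
clock: 20.3
position: [0.5546, -0.1249, 0.1137]
ee_rot: [0.043, 0.706, 0.043, -0.706]
contact_force: [-1.2, 2.3, 1.9]
width: 0.0226
```

```bash
python3 look.py w29
```

```text
20.35 [ 0.55458013 -0.12488643  0.11370551] org z 0.09990550760486377 -83.05042674343291 [-1.85453546  2.58917222  1.85253596] [0.61959906 0.25063228 0.39823463] 0.022552560043345368
```

Request:
carry_out:
  deltas: [0,0,0,0.3,0,0,-1,0,0,0,0,0,0,-1]

```text
clock: 20.6
position: [0.5546, -0.1249, 0.1137]
ee_rot: [0.035, 0.706, 0.035, -0.706]
contact_force: [-1.9, 3.2, 2.6]
width: 0.0226
```

```bash
python3 look.py w30
```

```text
20.65 [ 0.55457764 -0.12488029  0.113694  ] org z 0.0998940008965494 -84.24725006331319 [-1.69276842  3.46227983  2.85204996] [0.60793382 0.21840577 0.44212761] 0.022476367061315526
```

```bash
python3 - <<'E'
from h import *
ims=[cv2.imread(f'pics/w{i}.png')[170:330,180:340] for i in (10,14,22,30)]
o=np.hstack([cv2.resize(i,None,fx=1.25*2,fy=1.25*2,interpolation=cv2.INTER_CUBIC) for i in ims[:]])
o=np.vstack([np.hstack([cv2.resize(i,(380,290),interpolation=cv2.INTER_CUBIC) for i in ims[:2]]),np.hstack([cv2.resize(i,(380,290),interpolation=cv2.INTER_CUBIC) for i in ims[2:]])])
cv2.imwrite('pics/cmp1.png',o)
for i in (10,22,30):
    c=cv2.cvtColor(cv2.imread(f'pics/w{i}.png'),cv2.COLOR_BGR2HSV)
    m=((c[...,0]>100)&(c[...,0]<130)&(c[...,1]>120)).astype(np.uint8);n,l,st,cc=cv2.connectedComponentsWithStats(m);k=1+np.argmax(st[1:,4]);P=np.argwhere(l==k)[:,::-1];V=np.linalg.svd(P-P.mean(0),full_matrices=False)[2][0];print(i,cc[k],np.degrees(np.arctan(V[1]/V[0])))
E
```

```text
10 [ 91.50984456 244.53497409] 0.5225014827115189
22 [ 91.68319705 245.81746241] 0.28752015691944677
30 [ 91.67987322 245.82408875] 0.3033372255680233
```

View pics/cmp1.png

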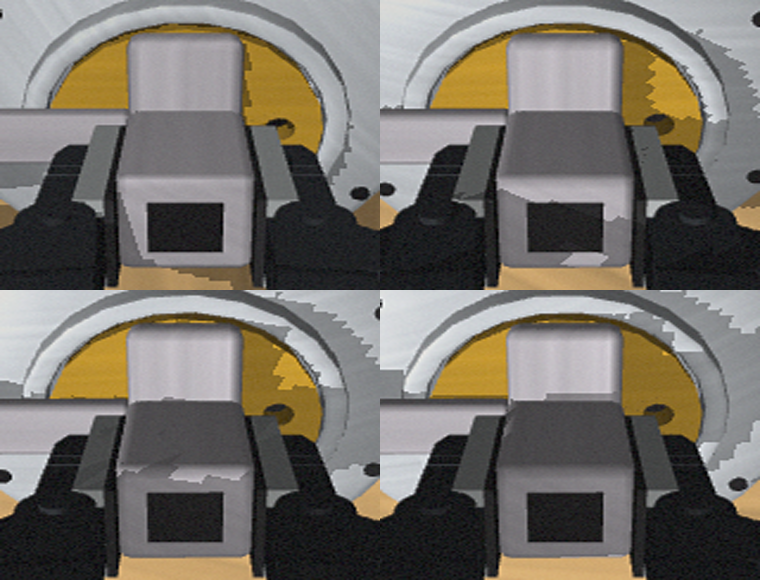

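No slip in the hand (0.2°), and the retainer has followed. I'm continuing in small steps.

Request:
carry_out:
  deltas: [-0.003,0,0,0.3,0,0,-1,0,0,0,0,0,0,-1]

```text
clock: 20.9
position: [0.5546, -0.1249, 0.1137]
ee_rot: [0.028, 0.707, 0.028, -0.707]
contact_force: [0.1, 3.0, 2.2]
width: 0.0225
```

```bash
python3 look.py w31
```

```text
20.95 [ 0.55454903 -0.12487358  0.11369516] org z 0.09989515599752852 -85.43585952258455 [0.16083734 3.18514488 2.18582668] [0.65303377 0.15953546 0.50346349] 0.02247611208272611
```

Request:
carry_out:
  deltas: [0,0,0,0.3,0,0,-1,0,0,0,0,0,0,-1]

```text
clock: 21.2
position: [0.5545, -0.1248, 0.1137]
ee_rot: [0.021, 0.707, 0.021, -0.707]
contact_force: [0.2, 4.1, 0.8]
width: 0.0227
```

```bash
python3 look.py w32
```

```text
21.25 [ 0.55453334 -0.12486896  0.11373095] org z 0.09993094599130198 -86.62381456947989 [-0.57217629  3.10178394  1.15319808] [0.65931842 0.18656376 0.71476174] 0.022617380913260182
```

The moment is climbing (0.43, 0.50, 0.71 N m). One more small step should confirm the stop.

Request:
carry_out:
  deltas: [0,0,0,0.25,0,0,-1,0,0,0,0,0,0,-1]

```text
clock: 21.5
position: [0.5545, -0.1249, 0.1137]
ee_rot: [0.015, 0.707, 0.015, -0.707]
contact_force: [0.3, 3.6, 1.4]
width: 0.0224
```

```bash
python3 look.py w33
```

```text
21.55 [ 0.55455674 -0.12486058  0.11372494] org z 0.09992493603179553 -87.6214496146202 [-1.27043723  3.5131523   1.6653091 ] [0.69724461 0.10100349 0.8311672 ] 0.022219279540881053
```

It is on the stop at 0.83 N m. Backing off to unload the pins before lifting.

Request:
carry_out:
  deltas: [0,0,0,-0.3,0,0,-1,0,0,0,-0.3,0,0,-1,0,0,0,0,0,0,-1]

```text
clock: 21.92
position: [0.5545, -0.1249, 0.1137]
ee_rot: [0.029, 0.707, 0.029, -0.706]
contact_force: [-0.2, 3.7, 0.9]
width: 0.0223
```

```bash
python3 look.py w34
```

```text
21.975 [ 0.55452458 -0.12489788  0.11372988] org z 0.09992988491420035 -85.2643857015091 [-0.40675035  3.69535884  1.56106975] [0.66578082 0.08129028 0.37324322] 0.022336440653127478
```

Request:
carry_out:
  deltas: [0,0,0,-0.3,0,0,-1,0,0,0,0,0,0,-1]

```text
clock: 22.22
position: [0.5545, -0.1249, 0.1137]
ee_rot: [0.037, 0.706, 0.037, -0.706]
contact_force: [-0.7, 3.9, 0.6]
width: 0.0228
```

```bash
python3 look.py w35
```

```text
22.275 [ 0.55454754 -0.12494203  0.11373884] org z 0.09993883985242438 -84.05728351054744 [-0.10989059  3.36413432  0.35632908] [0.62896634 0.06080669 0.21142944] 0.022565561025172997
```

Request:
carry_out:
  deltas: [0,-0.006,0,-0.3,0,0,-1,0,0,0,0,0,0,-1]

```text
clock: 22.52
position: [0.5546, -0.1249, 0.1137]
ee_rot: [0.044, 0.706, 0.044, -0.706]
contact_force: [-0.9, 2.0, -0.4]
width: 0.0226
```

```bash
python3 look.py w36
```

```text
22.575 [ 0.554542   -0.12486473  0.11374441] org z 0.09994441033774815 -82.844708180112 [-0.68388244  2.39803145  0.82984036] [0.4339314  0.02161293 0.05610196] 0.022848879410484184
```

Request:
carry_out:
  deltas: [-0.02,-0.003,0,0,0,0,-1,-0.03,-0.003,0,0,0,0,-1,-0.05,0,0,0,0,0,-1,-0.05,0,0,0,0,0,-1,-0.1,0,0,0,0,0,-1,-0.15,0,0,0,0,0,-1,-0.2,0,0,0,0,0,-1,0,0,0,0,0,0,-1]

```text
clock: 23.58
position: [0.5554, -0.1246, 0.1514]
ee_rot: [0.045, 0.707, 0.044, -0.705]
contact_force: [0.0, 0.2, -2.8]
width: 0.0227
```

```bash
python3 look.py w37
```

```text
23.625 [ 0.55484711 -0.12440463  0.15063516] org z 0.13683515744170752 -82.83617413987203 [-0.10912519 -0.38514218 -3.56606612] [-0.13601743  0.01974304  0.02514119] 0.022513302075570653
```

View pics/w37.png

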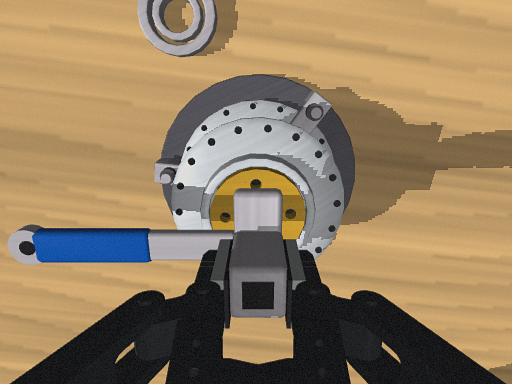

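```bash
python3 - <<'E'
from h import *
d=load('wrist')
g=cv2.cvtColor(d['color'],cv2.COLOR_RGB2GRAY);P=[]
for u,v in [(225,217),(291,214),(256,184)]:
    w=g[v-8:v+9,u-8:u+9]<70;yy,xx=np.nonzero(w);p=onplane(d,u-8+xx.mean(),v-8+yy.mean(),.1);P.append(p);print(len(xx),u-8+xx.mean(),v-8+yy.mean(),p)
v=P[1]-P[0];print(np.linalg.norm(v),np.degrees(np.arctan2(v[1],v[0])));m=(P[0]+P[1])/2;w=P[2]-m;print(np.degrees(np.arctan2(w[1],w[0])),np.linalg.norm(w))
save('crop9',cv2.resize(d['color'][150:250,190:320],None,fx=5,fy=5,interpolation=cv2.INTER_CUBIC))
E
```

```text
74 224.55405405405406 216.64864864864865 [ 0.55328613 -0.10622335  0.1       ]
81 290.18518518518516 213.4814814814815 [ 0.56073403 -0.14776447  0.1       ]
83 255.46987951807228 184.14457831325302 [ 0.57746638 -0.12324622  0.1       ]
0.042203499026184414 -79.83544171915723
10.38172819615753 0.020796768392190045
```

View pics/crop9.png

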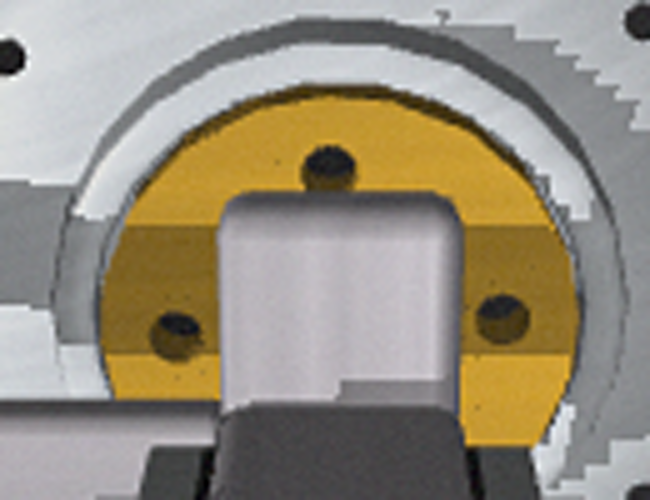

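The retainer's holes now stand at -79.8°. They started at -4.5°, so it turned 75° (about 1.31 rad), which agrees with the stop. Taking the spanner back to the rest.

Request:
carry_out:
  deltas: [0,0,0,-1,0,0,-1,0,0,0,-1,0,0,-1,0,0,0,-1,0,0,-1,0,0,0,-1,0,0,-1,0,0,0,-1,0,0,-1,0,0,0,-1,0,0,-1,0,0,0,-1,0,0,-1,0,0,0,-1,0,0,-1,0,0,0,-1,0,0,-1,0,0,0,-1,0,0,-1]

```text
clock: 24.88
position: [0.5541, -0.1241, 0.1493]
ee_rot: [-0.283, -0.647, -0.284, 0.648]
contact_force: [0.8, -0.2, -2.9]
width: 0.0228
```

Request:
carry_out:
  deltas: [0,0,0,-1,0,0,-1,0,0,0,-1,0,0,-1,0,0,0,-1,0,0,-1,0,0,0,-1,0,0,-1,0,0,0,-1,0,0,-1,0,0,0,-1,0,0,-1,0,0,0,-0.98,0,0,-1,0,0,0,0,0,0,-1]

```text
clock: 25.88
position: [0.5542, -0.1241, 0.1494]
ee_rot: [-0.43, -0.561, -0.431, 0.561]
contact_force: [-0.5, 0.7, -3.7]
width: 0.0229
```

```bash
cat > to.py <<'E'
import sys
from h import *
s=readout.get_state();T=q2m(s['ee_rot']);t=np.array([float(x) for x in sys.argv[1:4]]);yaw=np.arctan2(T[1,1],T[0,1])
print(s['clock'],s['position'],'yaw',yaw,'F',s['contact_force'],'shift units',(T.T@(t-s['position'])/.06).round(3),'turn units',-np.degrees(-.2603-yaw)/4)
E
python3 to.py .4891 .1827 .149
```

```text
25.875 [ 0.55415506 -0.12406919  0.14942233] yaw -0.2611190551978072 F [-0.49337335  0.67347319 -3.6507348 ] shift units [ 0.009 -2.367 -4.66 ] turn units -0.011732101505651741
```

Request:
carry_out:
  deltas: [0,-0.15,-0.3,0,0,0,-1,0,-0.3,-0.58,0,0,0,-1,0,-0.3,-0.6,0,0,0,-1,0,-0.3,-0.6,0,0,0,-1,0,-0.3,-0.6,0,0,0,-1,0,-0.3,-0.6,0,0,0,-1,0,-0.3,-0.6,0,0,0,-1,0,-0.27,-0.5,0,0,0,-1,0,-0.147,-0.28,0,0,0,-1,0,0,0,0,0,0,-1]

```text
clock: 27.12
position: [0.4884, 0.1837, 0.1497]
ee_rot: [-0.432, -0.56, -0.431, 0.56]
contact_force: [0.5, -1.5, -2.8]
width: 0.0226
```

Request:
carry_out:
  deltas: [0.4,0,0,0,0,0,-1,0.5,0,0,0,0,0,-1,0.2,0,0,0,0,0,-1,0,0,0,0,0,0,-1,0,0,0,0,0,0,-1]

```text
clock: 27.75
position: [0.4902, 0.1824, 0.0847]
ee_rot: [0.431, 0.561, 0.43, -0.56]
contact_force: [0.4, -0.4, -3.4]
width: 0.0226
```

```bash
python3 look.py w38;python3 to.py .4891 .1827 .0488
```

```text
27.8 [0.49026012 0.18252593 0.0848318 ] org z 0.07103179725507036 -14.937372309794902 [ 0.21755354 -0.57748745 -2.55675279] [ 0.01645762 -0.02435152  0.00346727] 0.022356073268468918
27.8 [0.49026012 0.18252593 0.0848318 ] yaw -0.26070632840215147 F [ 0.21755354 -0.57748745 -2.55675279] shift units [ 0.6   -0.021  0.003] turn units -0.005820225634893706
```

View pics/w38.png

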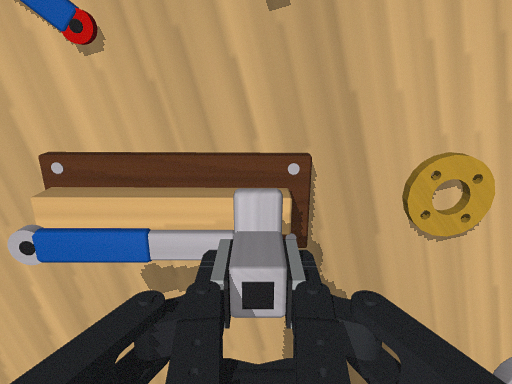

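Spanner is over the batten in the same relation as when taken. Lowering it gently.

Request:
carry_out:
  deltas: [0.15,-0.02,0.003,0,0,0,-1,0.15,0,0,0,0,0,-1,0.1,0,0,0,0,0,-1,0.08,0,0,0,0,0,-1,0.05,0,0,0,0,0,-1,0.04,0,0,0,0,0,-1,0.02,0,0,0,0,0,-1,0,0,0,0,0,0,-1]

```text
clock: 28.8
position: [0.488, 0.1827, 0.0488]
ee_rot: [0.431, 0.561, 0.431, -0.561]
contact_force: [-1.0, -0.6, 2.5]
width: 0.0226
```

```bash
python3 look.py w39;python3 to.py .4891 .1827 .0488
```

```text
28.85 [0.48798568 0.18262655 0.04877877] org z 0.03497876854578851 -14.917207453067364 [-0.88202631 -0.86977279  2.21921043] [-0.05453778  0.30847547  0.0386828 ] 0.02275875251678562
28.85 [0.48798568 0.18262655 0.04877877] yaw -0.260354385259063 F [-0.88202631 -0.86977279  2.21921043] shift units [-0.     0.018 -0.006] turn units -0.0007790114530094351
```

Request:
carry_out:
  deltas: [-0.004,0,0,0,0,0,-1,0,0,0,0,0,0,-0.2,0,0,0,0,0,0,0.2,0,0,0,0,0,0,0.6,0,0,0,0,0,0,1,0,0,0,0,0,0,1,0,0,0,0,0,0,1]
  newtons: 20

```text
clock: 29.72
position: [0.488, 0.1826, 0.0486]
ee_rot: [0.431, 0.561, 0.431, -0.561]
contact_force: [0.3, 0.1, -0.5]
width: 0.0853
```

```bash
python3 look.py w40
```

```text
29.775 [0.48794736 0.18267617 0.04856542] org z 0.03476542086857944 -14.917450195828364 [-0.53977222 -0.81018851  0.14645385] [ 0.02866059 -0.02164174  0.01803618] 0.08527389365225078
```

View pics/w40.png

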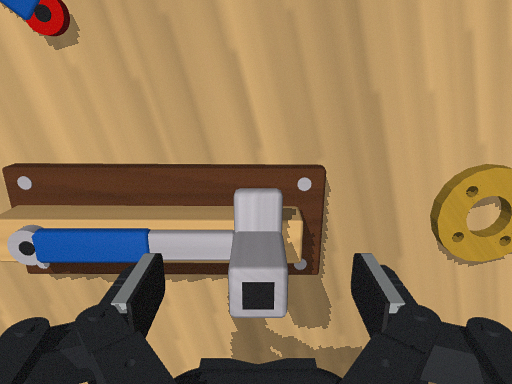

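Released, lying flat astride the batten. Backing straight up for the final look.

Request:
carry_out:
  deltas: [-0.2,0,0,0,0,0,1,-0.4,0,0,0,0,0,1,-0.4,0,0,0,0,0,1,-0.4,0,0,0,0,0,1,-0.3,0,-0.22,0,0,0,1,0,0,0.44,0,0,0,1,0,0,0,0,0,0,1,0,0,0,0,0,0,1]

```text
clock: 30.78
position: [0.4847, 0.1702, 0.151]
ee_rot: [0.431, 0.561, 0.431, -0.56]
contact_force: [0.3, -0.3, -0.1]
width: 0.0851
```

```bash
python3 look.py w41; python3 - <<'E'
from h import *
d=load('wrist');g=cv2.cvtColor(d['color'],cv2.COLOR_RGB2GRAY)
t=grab('top');save('top1',t['color']);a=load('top')
st=np.load('st.npz');p=st['p'];T=st['T']
r=np.s_[140:230,225:290];m=np.zeros_like(g);m[r]=g[r]<60
n,l,s,c=cv2.connectedComponentsWithStats(m)
for i in range(1,n):
    if s[i,4]>150: print(s[i],c[i],onplane(d,*c[i],.081),pt(d,c[i][0]+12,c[i][1]))
E
```

```text
30.825 [0.48475768 0.17031332 0.15078415] org z 0.13698414731427455 -14.927886725041905 [ 0.03112499  0.57539462 -0.24519883] [-0.00371425  0.00709391 -0.02990155] 0.0854809502000326
[273 140  17  61 447] [282.60850112 168.30872483] [0.50930586 0.1887384  0.081     ] [0.52044672 0.1673754  0.01188714]
[249 178  18  18 313] [257.55271565 186.20127796] [0.48981805 0.18089935 0.081     ] [0.49773625 0.17875464 0.08089771]
[225 185  16  15 240] [232.5 192. ] [0.47211    0.18129603 0.081     ] [0.47995901 0.17887631 0.08006054]
```

View pics/w41.png

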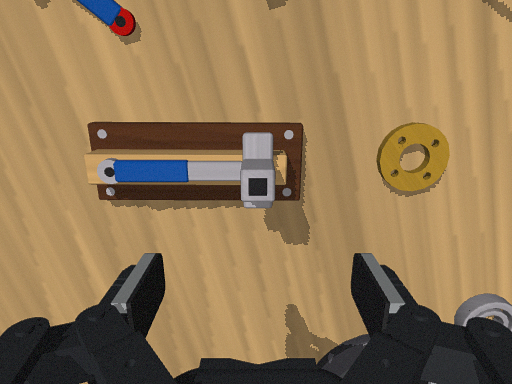

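View pics/top1.png

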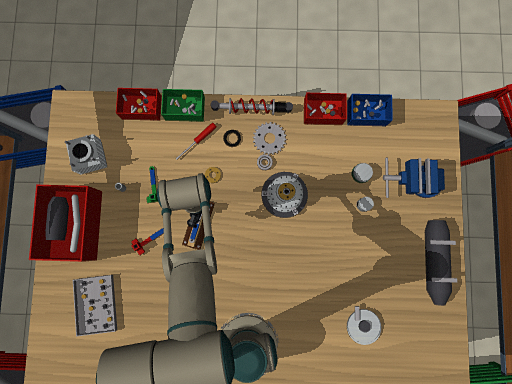

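The spanner is back at (0.4898, 0.1809), within about 1 mm of where it started. Its boss top is at 81 mm, the bystanders are unmoved, and the arm is clear. Handing in.

```bash
python3 -c "
from rig import job;print(job.sign_off())"
```

```text
the job is handed in; nothing more can be done
None
```

The job is done and handed in at about 31 s of the 72 s allowed; the sign-off reported no verdict.

- **Fitting:** I took the steel spanner off its rest and lowered both pins into the retainer's holes before turning. It went all the way down without resistance and touched only when the crosshead lay on the face.
- **Tightening:** I turned it clockwise at a steady 0.4–0.45 N m until the load climbed to 0.83 N m over the last 2–3°. That is well under the 1.5 N m limit. I then unloaded the pins and lifted the spanner off.
- **Retainer check:** the holes went from -4.5° to -79.8°, a turn of about 1.31 rad. That fits the stop at 1.3 with the joint starting near 0. The spanner itself turned about 83°, the extra being play in the holes and flex.
- **Rest check:** the spanner lies within about 1 mm of its starting place, in line and flat. Its boss top measured 81 mm high, as expected. The fingers are open and clear of it.
- **Bystanders:** they look unmoved in the top view by eye; I did not measure them.
- **Disagreements:** while lining up over the holes, different features gave offsets that differed by 1–1.5 mm. I took a middle value and the pins went in at the first try. The top and wrist cameras differed by up to about 4 mm on the hub centre, and I used the wrist camera.

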